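# Unlock the medicine safe and hold the key turned

### The arm

A 6-joint arm with a two-finger parallel gripper is mounted at the origin on the work surface. World frame = base frame: x ahead of the robot, y to its left, z up, the work surface at z = 0. Lengths are in m, angles in rad, forces in N, time in s.
With the tool pointing down it reaches from about 0.425 to 0.95 m from the base axis. Payload 3.5 kg.
Tool frame: the origin (TCP) lies on the centre line of the jaws, within the pads' length; the fingertips stand tip_extent ahead of it and the grasp point (between the pads) lies 2 mm behind it (tip_extent is the distance from the TCP to the fingertips, in m); z points along the fingers, y is the direction in which the jaws open and shut (so a half turn about z gives the same grasp; the last joint's range is limited). The gripper opens to 85 mm and grips with 20 to 120 N. Pads are 22 mm wide; open, the fingers measure 114 mm over their backs; the gripper's body (76 mm by 85 mm) begins 54 mm behind the grasp point. The pads swing forward as they close: fully open they stand 13 mm farther back than shut.
Start: joints at [1.021, 0.286, 1.577, -0, 1.279, -0.15], TCP at [0.263, 0.622, 0.248] pointing down, gripper open.
Joint ranges: [-2.77, 2.77], [-0.9, 2.22], [0.21, 2.48], [-1.53, 4.67], [0.24, 2.81], [-2.84, 2.84]. Speed limits (rad/s): [2.79, 2.79, 3.14, 3.14, 3.14, 3.14].

### API

Orientations are given as a unit quaternion [x, y, z, w].
In Python, from plant import * gives the robot as it stands.
- The arm moves only by the shell command python3 -m crank 'ROWS' [FORCE]. ROWS is JSON, a list of rows, each a list of 7 numbers: the gripper's target within -1 to 1 (shut at 1, half-way at 0, fully open at -1), then the shift along the tool's x, y, z in cm, then the turn, a rotation vector about the tool's x, y, z in degrees. In form: [[fingers, tx, ty, tz, wx, wy, wz], ...]. A call has 1 to 5 rows; each row shifts and turns the commanded pose from where the row before left it, along the tool's axes as they then stand; what a row does not reach is not made up. A row lasts 1/10 s, in which the tool goes at most 50 mm and 8.59 degrees, less where a joint would pass 70% of its speed; a pose out of reach is approached as far as the arm can. A call is refused whole if a number of a shift passes 5 or a number of a turn 8.59, either way. A call with a gripper value outside its range is refused whole. The fingers move at their own pace and stop on an object; FORCE is the grip in N (left out, the last holds). Time passes only in rows, so rows that do not move let the fingers close. It gives the time, the measured TCP pose, the force and the opening at its end, in the units of the state.
- get_state(): the state, without advancing time (a new reading comes with each control period).
- read_camera(name): name is "scene" or "top"; returns a dict with "color" (400x640x3 uint8, red, green, blue), "vfov" (degrees; the focal length in pixels is half the picture's height over the tangent of half this angle, whatever the lens; pixels are square), "cx", "cy" (the principal point, pixels), "cam_to_world" (4x4, takes a point from camera to world coordinates). Camera axes: x right, y up, looking along -z (the intrinsics and any distortion apply to the point x, -y, -z); pixel columns grow to the right and rows downward; lengths in m; the calibration is good to about 2 mm. A picture is of the moment at which its call begins. There is no depth.
- sign_off(): hands the job in, once; it reports no verdict.
Trained networks look in the newest picture that a camera, given by its name, has taken for a name from the list of things; names that differ only in an ending like _2 or _b are one class to them, and where a whole thing is asked for, a point or a joint stands for the part that bears it (a point fixed in the world has none). Each returns a list of dicts, best first, with "p" (0 to 1); they miss things now and then, are a little off and sometimes report something else, mostly with a low value. They report only what shows in the picture. A call takes as long as a camera call. They do not tell look-alikes from the thing itself.
- trace(thing, camera): "pixels" (400x640 bool, what is visible of it) and "location" ([column, row] in pixels, amid what is visible of it).
- place_of(thing, camera): "location" ([column, row] in pixels: a listed point, or the origin of a listed thing).
The state is a dict: "time": time; "qpos": joint angles; "dq": joint speeds; "joint_efforts": joint torques, N m; "eef_pos": TCP position; "tcp_rot": TCP orientation; "contact_force": force on the tool from outside, world axes, zero at the start; "wrist_torque": the same for the moment, N m; "opening": opening from 0.0 (shut) to 1.0 (fully open).
Only numpy, scipy, OpenCV 4.12 (cv2) and the standard library are available. Lean on these libraries where they do the work, as an engineer would, in place of code of your own. Each camera call takes 0.05 s, during which the arm holds its last target.

### The job

Take the key out of its wooden block, push it fully home in the keyhole on top of the medicine safe, easing it past the sticky pins with a little wiggling if it jams, and turn it a quarter turn clockwise (seen from above) to its stop. The lock springs back if you let go, so finish while still gripping the key and holding it turned, so that I can pull the drawer open. Leave the other things on the nightstand where they stand.

Things in the scene. Friction and masses are not known exactly. Their poses are not given: they have to be found in the camera images.
- key: upright steel key, 68 mm long, about 30 g, bow up, loose in its block; lifts straight out. Origin at the blade's lower tip, z up along the key, x along its width, y its thickness. Flat bit 14 mm (x) by 5 mm (y), from 0 to 16 mm above the tip, lower edge rounded (2.5 mm radius); round neck 5 mm thick, 16 to 36 mm. Half-turn symmetric: fits the lock either way round.
- key_bow (a point): centre of the key's chunky grey plastic bow, 52 mm above the key's tip, axes as the key. The bow is 30 mm wide (x), 10 mm thick (y), 32 mm high (36 to 68 mm above the tip); grip it firmly (some 60 N if you can) across its two flat faces, closing along y.
- key_block: fixed wooden block 70 x 60 x 40 mm (x, y, z), origin at the centre of its underside. In the middle of its top a slot 15.5 x 6.5 mm along x, 28 mm deep, in which the key stands; the bow's lower edge is then 8 mm above the block. Block and safe may stand on either side, left or right.
- safe: white medicine safe, fixed, 200 x 220 x 100 mm (x, y, z), origin at the centre of its underside, drawer in its -x face; the steel lock plate, 44 mm square, stands 6 mm proud in the middle of its top.
- keyhole (a point): centre of the keyhole mouth, level with the top of the lock plate, 106 mm above the nightstand; axes as the safe, z up. A 45-degree funnel 25.5 x 16.5 mm (x, y) narrows in 5 mm to a slot 15.5 mm (x) by 6.5 mm (y). The plate is 9 mm thick; below it the slot goes on in the turning cylinder.
- keyway_floor (a point): floor of the keyway, 28 mm straight below the keyhole mouth: the key is fully home when its tip is here (the bow's lower edge then 8 mm above the lock plate).
- sticky_pins (a point): on the keyway's axis 17.5 mm below the mouth. Two flat-topped pins stick out 2.2 mm from the slot's ends, 15 mm below the mouth at the -x end, 20 mm at the +x end. A straight push may jam (10 to 30 N). Moving the hand some 3 mm to and fro along the safe's x (about 5 N) while pressing down lightly pushes them aside, where they stay; if stuck, ease off, shift farther, press again.
- lock_turn (a joint): angle of the lock cylinder: 0 as found (slot along the safe's x), growing clockwise seen from above, stop at 1.57 (quarter turn). Turns only with the key's tip deeper than about 25 mm. A spring turns it back (0.04 N m at 0, 0.15 N m at the stop). The key has 0.1 to 0.2 rad of play in the slot, so turn the hand a little past a quarter, until the stop is felt.
- sippy_cup: open stainless steel cup, 66 mm across, 85 mm tall, standing loose behind the key block (about 120 mm from the key on the far side); origin at the centre of its underside
- ring_toy: wooden stacking-ring toy, a stepped cone 84 mm across and 108 mm tall, loose, about 115 mm in front of the key (robot's side); origin at the centre of its underside
- cream_jar: closed white cream jar, 40 mm across, 34 mm tall, loose on top of the safe near one far corner, about 100 mm from the keyhole; origin at the centre of its underside
- soother_case: round white soother case, 60 mm across, 44 mm tall, loose in the middle between safe and key block; origin at the centre of its underside
- night_lamp: white plastic night lamp, 100 mm across, 143 mm tall, loose at the back; origin at the centre of its underside
There are look-alikes about, which are no part of the job. Several things have the shape of the key; the one meant has the colours described above. What is shaped like the key_block but turquoise is not meant.

How it is judged:
On the way, in this order (a step that is already met when the one before it is completed fails the run):
1. the key is held clear of its block (contact force between the fingers and key above 2 N and z of key in the frame of key_block above 0.045 m), for 0.1 s.
2. the key is fully home in the lock (z of key in the frame of keyhole below -0.0235 m and horizontal distance between key and keyhole below 0.004 m and angle between key's own z axis and vertical below 0.2 rad), for 0.1 s.
At the end, for the whole second after the job is handed in: Through the last second the gripper holds the key (over 2 N), upright within 0.2 rad, tip over 23.5 mm below the keyhole mouth and within 4 mm of its centre, pressing on the lock (over 0.5 N), the cylinder still at over 1.3 rad against its spring (all of step 2 and contact force between the fingers and key above 2 N and value of joint lock_turn above 1.3 rad and contact force between key and safe above 0.5 N and velocity of joint lock_turn between -0.1 and 0.1 rad/s); the arm keeps its last pose, push and grip.
It fails at once if another thing on the nightstand is shoved (over 30 mm) or knocked over (distance of any of sippy_cup, ring_toy, cream_jar, soother_case, night_lamp from where it was at the start of the episode above 0.03 m or angle between any of sippy_cup, ring_toy, cream_jar, soother_case, night_lamp's own z axis and vertical above 0.5 rad).
It also fails if it takes over 54 s, if anything falls off the work surface, if the arm or the gripper's body presses on something with over 40 N, if the wrist force passes 120 N, or if a joint passes its speed limit or range.

## Working session

There is one attempt and no reset: what is moved stays moved. The work goes in short steps, Python scripts to look and compute and a shell command to move; the robot and the scene stay as the last step left them, time stands still between calls to the robot, and variables do not carry over. Pictures are saved under pics/ and viewed, and the job is handed in when it is done.

```bash
ls; mkdir -p pics
python3 - <<'E'
from plant import *
import cv2
s=get_state()
for k,v in s.items(): print(k,v)
for n in("scene","top"):
    c=read_camera(n); cv2.imwrite(f"pics/{n}0.png",c["color"][:,:,::-1]); print({k:v for k,v in c.items() if k!="color"})
    for t in ["key","key_bow","key_block","keyhole","safe","soother_case","ring_toy","sippy_cup","cream_jar","night_lamp"]:
        print(n,t,[(round(d["p"],2),[round(float(q),1) for q in d["location"]]) for d in place_of(t,n)])
E
```

```text
pics
time 0.0
qpos [ 1.02100697e+00  2.87193520e-01  1.57817606e+00  2.05377233e-05
  1.27857258e+00 -1.50018135e-01]
dq [ 0.0014537   0.00129166  0.00168064  0.00157877 -0.00308879  0.00039974]
joint_efforts [-5.50695895e-04 -4.05965602e+01 -2.92633027e+01 -2.10761618e-04
  5.83809728e-03 -1.11410051e-05]
eef_pos [0.26237262 0.62125895 0.24692906]
tcp_rot [ 1.98559992e-01  9.80088031e-01 -1.10019806e-03 -4.11947737e-04]
contact_force [-0.60051148 -0.53539054 -0.90707271]
wrist_torque [-0.02952916 -0.02852166  0.0503745 ]
opening 1.0001916386406062
{'vfov': 55.678220743397475, 'cx': 327.56289834839674, 'cy': 206.74478581369468, 'cam_to_world': array([[-0.81349076, -0.33647683,  0.47435865,  0.97200255],
       [ 0.58134872, -0.49335961,  0.6470162 ,  0.55995785],
       [ 0.01632344,  0.80210949,  0.59695386,  0.58489957],
       [ 0.        ,  0.        ,  0.        ,  1.        ]])}
scene key [(0.85, [444.0, 333.2]), (0.57, [384.8, 268.1]), (0.46, [418.8, 294.0]), (0.16, [422.4, 270.6])]
scene key_bow [(0.85, [450.4, 313.1]), (0.83, [388.5, 248.5]), (0.76, [423.2, 269.2]), (0.15, [
[... 527 characters left out ...]
[-0.99952853, -0.00975686,  0.02911223,  0.01689655],
       [ 0.0279093 ,  0.10650007,  0.99392093,  0.94306575],
       [ 0.        ,  0.        ,  0.        ,  1.        ]])}
top key [(0.68, [160.5, 215.2]), (0.67, [243.1, 221.6]), (0.66, [203.6, 222.3])]
top key_bow [(0.68, [151.3, 207.9]), (0.55, [190.8, 218.9]), (0.52, [237.2, 224.5]), (0.41, [195.7, 273.1])]
top key_block [(0.8, [197.9, 219.6]), (0.56, [164.6, 173.3])]
top keyhole [(0.82, [434.3, 242.6])]
top safe []
top soother_case [(0.63, [319.8, 249.6])]
top ring_toy [(0.58, [197.3, 273.7])]
top sippy_cup [(0.84, [223.1, 172.0]), (0.57, [435.9, 241.4])]
top cream_jar [(0.93, [453.6, 200.3])]
top night_lamp [(0.55, [320.6, 116.6])]
```

View pics/scene0.png

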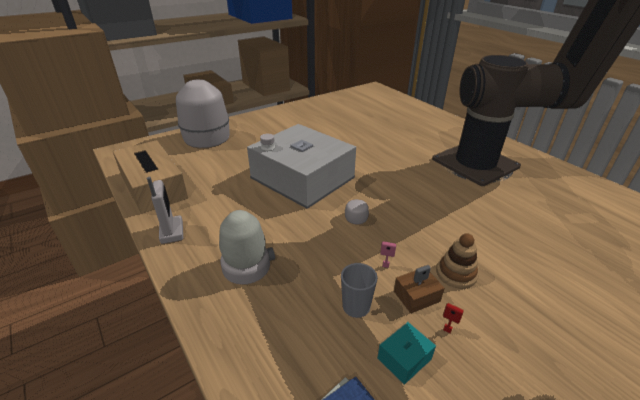

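View pics/top0.png

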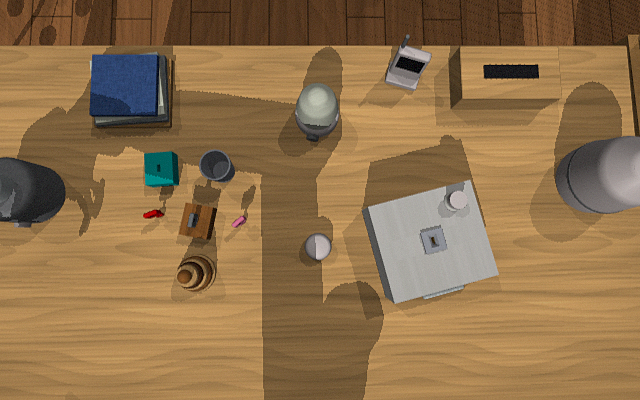

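Run:
```python
import cv2,numpy as np
a=cv2.imread("pics/scene0.png")[225:395,340:500]; b=cv2.imread("pics/top0.png")[150:300,120:270]
cv2.imwrite("pics/crops0.png",np.hstack([cv2.resize(a,(400,425),interpolation=2),cv2.resize(b,(400,425),interpolation=2)]))
```

```text
(no output)
```

View pics/crops0.png

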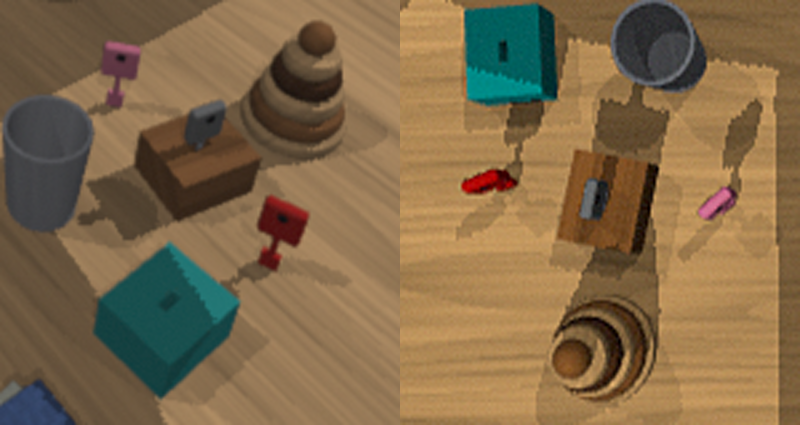

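The key candidates in the scene picture are red (450,313), pink (388,248) and grey (423,270). Only the grey one fits: it has a grey bow and stands in the brown wooden block, at (191,219) in the top view. The other block, turquoise at (404,364), is a look-alike. Next I'll fit poses using the object models.

```bash
cat > h.py <<'E'
import numpy as np,cv2
from plant import *
from scipy.optimize import minimize
def proj(c,P):
    f=200/np.tan(np.radians(c["vfov"]/2)); M=np.linalg.inv(c["cam_to_world"])
    p=np.c_[P,np.ones(len(P))]@M.T
    return np.c_[c["cx"]+f*p[:,0]/-p[:,2], c["cy"]+f*p[:,1]/p[:,2]]
def ray(c,u,v,z):
    f=200/np.tan(np.radians(c["vfov"]/2)); M=c["cam_to_world"]
    d=M[:3,:3]@np.array([(u-c["cx"])/f,-(v-c["cy"])/f,-1]); o=M[:3,3]
    return o+d*(z-o[2])/d[2]
def box(x,y,yaw,sx,sy,z0,z1):
    R=np.array([[np.cos(yaw),-np.sin(yaw)],[np.sin(yaw),np.cos(yaw)]])
    q=np.array([[a*sx/2,b*sy/2] for a,b in((1,1),(-1,1),(-1,-1),(1,-1))])@R.T+[x,y]
    return np.vstack([np.c_[q,[z]*4] for z in np.full(1,z0).tolist()+[z1]])
def sil(c,P,s=4):
    u=proj(c,P); h=cv2.convexHull(((u+0.5)*s*16).astype(np.int32))
    m=np.zeros((400*s,640*s),np.uint8); cv2.fillConvexPoly(m,h,255,shift=4)
    return cv2.resize(m,(640,400),interpolation=cv2.INTER_AREA)/255.
def edge(c,P,n=40): pass
E
python3 - <<'E'
from h import *
C={n:read_camera(n) for n in("scene","top")}
for t,n,u,v,z in [("bow","top",190.8,218.9,.064),("bow","scene",423.2,269.2,.064),("hole","top",434.3,242.6,.106),("hole","scene",302,145.3,.106),("block","top",197.9,219.6,0),("block","scene",416.6,293.6,0)]:
    print(t,n,ray(C[n],u,v,z).round(4))
def pick(t,n,uv):
    L=trace(t,n); print(t,n,[(round(d["p"],2),np.round(d["location"],0),int(d["pixels"].sum())) for d in L])
    L=[d for d in L if np.hypot(*(np.array(d["location"])-uv))<25 and d["p"]>.2]
    return L[0]["pixels"] if L else None
M={}
for t,a,b in (("key_block",(417,290),(198,221)),("safe",(302,165),(432,241)),("key",(422,273),(192,219)),("key_bow",(422,273),(192,219))):
    for n,uv in(("scene",a),("top",b)):
        m=pick(t,n,uv)
        if m is not None: M[t+"_"+n]=m
np.savez("m.npz",**M)
x0={"key_block":(ray(C["top"],197.9,219.6,0),(.07,.06,0,.04)),"safe":(ray(C["top"],434,242.6,.106),(.2,.22,0,.1)),"key_bow":(ray(C["top"],190.8,218.9,.064),(.03,.01,.048,.08))}
for t,(p,d) in x0.items():
  for sel in(("top",),("scene",),("top","scene")):
    best=None
    ms={n:M[t+"_"+n] for n in sel if t+"_"+n in M}
    if len(ms)<len(sel): continue
    for y0 in np.radians(np.arange(-90,90,30)):
        def cost(v): return sum(np.abs(sil(C[n],box(v[0],v[1],v[2]/10,*d))-m).sum()/m.sum() for n,m in ms.items())
        r=minimize(cost,[p[0],p[1],y0*10],method="Nelder-Mead",options=dict(initial_simplex=np.array([p[0],p[1],y0*10])+np.array([[0,0,0],[.01,0,0],[0,.01,0],[0,0,3]]),xatol=1e-4,fatol=1e-4,maxiter=150))
        if best is None or r.fun<best.fun: best=r
    print(t,sel,best.x[:2].round(4),np.degrees(best.x[2]/10).round(1),round(best.fun,3))
E
```

```text
bow top [0.5374 0.2696 0.064 ]
bow scene [0.5235 0.2591 0.064 ]
hole top [ 0.482  -0.2292  0.106 ]
hole scene [ 0.4868 -0.2243  0.106 ]
block top [0.5391 0.2721 0.    ]
block scene [0.5291 0.261  0.    ]
key_block scene [(0.86, array([405., 354.]), 2071), (0.77, array([418., 291.]), 1381)]
key_block top [(0.91, array([198., 222.]), 937), (0.66, array([161., 170.]), 1135)]
safe scene [(0.59, array([304., 165.]), 5980), (0.52, array([270., 143.]), 226)]
safe top [(0.75, array([428., 245.]), 11206)]
key scene [(0.78, array([385., 252.]), 225), (0.59, array([451., 317.]), 346), (0.45, array([421., 272.]), 218)]
key top [(0.62, array([238., 221.]), 109), (0.59, array([152., 213.]), 127), (0.53, array([192., 218.]), 93)]
key_bow scene [(0.65, array([421., 273.]), 213), (0.53, array([450., 315.]), 382), (0.49, array([387., 250.]), 232), (0.37, array([305., 165.]), 6039)]
key_bow top [(0.56, array([193., 219.]), 140), (0.52, array([153., 210.]), 122)]
key_block ('top',) [0.5351 0.2669] -11.3 0.17
key_block ('scene',) [0.5337 0.2648] -12.1 0.162
key_block ('top', 'scene') [0.5349 0.2663] -11.3 0.362
safe ('top',) [ 0.486  -0.2274] 14.3 0.058
safe ('scene',) [ 0.4852 -0.231 ] 14.0 0.045
safe ('top', 'scene') [ 0.4861 -0.2278] 14.4 0.113
key_bow ('top',) [0.5353 0.2657] -13.9 0.136
key_bow ('scene',) [0.5342 0.2647] -0.8 0.163
key_bow ('top', 'scene') [0.5349 0.2652] -4.2 0.359
```

Run:
```python
from h import *
C={n:read_camera(n) for n in("scene","top")}
def draw(im,c,P,col,s,o):
    u=(proj(c,P)+.5-o)*s
    for a,b in((0,1),(1,2),(2,3),(3,0),(4,5),(5,6),(6,7),(7,4),(0,4),(1,5),(2,6),(3,7)):
        cv2.line(im,tuple(int(q) for q in u[a]),tuple(int(q) for q in u[b]),col,1)
kb=(.535,.266,np.radians(-11.5)); sf=(.486,-.228,np.radians(14.4))
T=[]
for n,o,w in(("scene",(385,245),75),("top",(155,180),75),("scene",(240,115),125),("top",(355,165),150)):
    s=300/w*1.3
    im=cv2.resize(C[n]["color"][o[1]:o[1]+int(w*.75),o[0]:o[0]+w,::-1],(390,292),interpolation=cv2.INTER_CUBIC).copy(); o=np.array(o)
    draw(im,C[n],box(*kb,.07,.06,0,.04),(0,255,0),s,o);draw(im,C[n],box(*kb,.03,.01,.048,.08),(0,0,255),s,o)
    draw(im,C[n],box(*sf,.2,.22,0,.1),(0,255,0),s,o);draw(im,C[n],box(*sf,.044,.044,.1,.106),(0,0,255),s,o);draw(im,C[n],box(*sf,.0255,.0165,.106,.106),(255,0,255),s,o)
    T.append(im)
cv2.imwrite("pics/ov1.png",np.vstack([np.hstack(T[:2]),np.hstack(T[2:])]))
```

```text
(no output)
```

View pics/ov1.png

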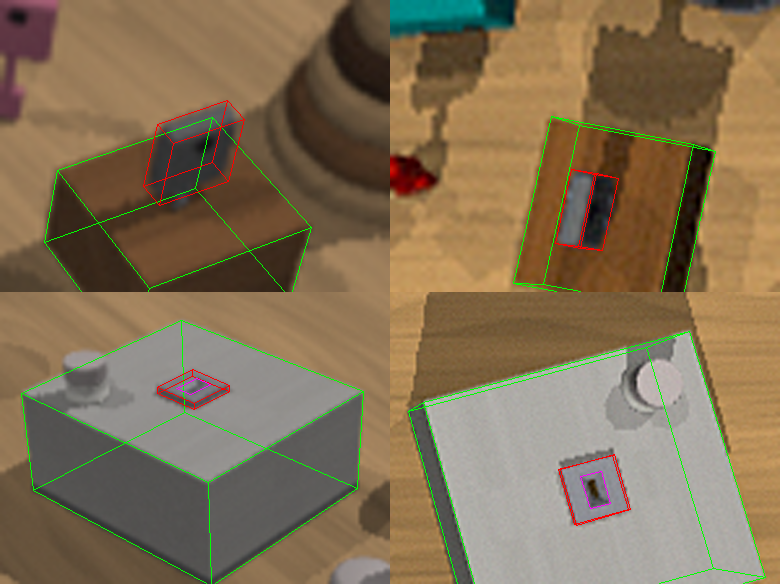

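```bash
cat > d.py <<'E'
import sys,numpy as np
from plant import *
from scipy.spatial.transform import Rotation as R
s=get_state(); r=R.from_quat(s["tcp_rot"]); M=r.as_matrix()
x,y,z,yaw=map(float,sys.argv[1:5])
t=np.radians(yaw); T=np.array([[np.cos(t),np.sin(t),0],[np.sin(t),-np.cos(t),0],[0,0,-1]]).T
T=np.array([[np.cos(t),np.sin(t),0],[np.sin(t),-np.cos(t),0],[0,0,-1]])
T=np.column_stack([[np.cos(t),np.sin(t),0],[np.sin(t),-np.cos(t),0],[0,0,-1]])
w=(r.inv()*R.from_matrix(T)).as_rotvec(degrees=True)
d=np.array([x,y,z])-s["eef_pos"]
print("t",round(s["time"],2),"yaw",np.degrees(np.arctan2(M[1,0],M[0,0])).round(2),"tcp",s["eef_pos"].round(4))
print("shift now-axes cm",(M.T@d*100).round(2),"target-axes cm",(T.T@d*100).round(2),"turn",w.round(2))
print("F",s["contact_force"].round(2),"Tq",s["wrist_torque"].round(3),"open",round(s["opening"],3),"q6",s["qpos"][5].round(3))
E
python3 -c "
import plant;print([n for n in dir(plant) if n[0]!='_'], getattr(plant,'tip_extent',None))"
python3 d.py .535 .266 .2 168.5
```

```text
['Unreachable', 'get_state', 'place_of', 'read_camera', 'sign_off', 'tip_extent', 'trace'] 0.017
t 1.7 yaw 157.09 tcp [0.2627 0.6218 0.2483]
shift now-axes cm [-38.93 -22.17   4.83] target-axes cm [-33.78 -29.43   4.83] turn [  0.     0.   -11.41]
F [ 0.13 -0.62 -0.22] Tq [ 0.001 -0.016  0.024] open 1.003 q6 -0.15
```

```bash
python3 -m crank '[[0.3,0,0,0,0,0,-5.7],[0.3,0,0,0,0,0,-5.7]]' 60; python3 d.py .535 .266 .2 168.5
```

```text
time: 1.9
eef_pos: [0.2627, 0.6218, 0.2484]
tcp_rot: [0.098, 0.995, 0.0, 0.0]
contact_force: [-0.2, 0.2, 0.5]
opening: 0.69
t 1.9 yaw 168.73 tcp [0.2627 0.6218 0.2484]
shift now-axes cm [-33.66 -29.57   4.84] target-axes cm [-33.78 -29.43   4.84] turn [0.   0.   0.23]
F [-0.17  0.16  0.47] Tq [-0.013  0.044  0.019] open 0.69 q6 -0.353
```

```bash
python3 -m crank '[[0.3,-3.38,-2.94,0,0,0,0],[0.3,-3.38,-2.94,0,0,0,0],[0.3,-3.38,-2.94,0,0,0,0],[0.3,-3.38,-2.94,0,0,0,0],[0.3,-3.38,-2.94,0,0,0,0]]' && python3 -m crank '[[0.3,-3.38,-2.94,0,0,0,0],[0.3,-3.38,-2.94,0,0,0,0],[0.3,-3.38,-2.94,1,0,0,0],[0.3,-3.38,-2.94,1,0,0,0],[0.3,-3.38,-2.94,2,0,0,0]]' ; python3 -m crank '[[0.3,0,0,0,0,0,0],[0.3,0,0,0,0,0,0]]';python3 d.py .535 .266 .13 168.5
```

```text
time: 2.4
eef_pos: [0.3998, 0.4426, 0.2486]
tcp_rot: [0.1, 0.995, 0.0, 0.0]
contact_force: [0.2, 0.5, -1.2]
opening: 0.352
time: 2.9
eef_pos: [0.5372, 0.265, 0.2101]
tcp_rot: [0.1, 0.995, 0.001, 0.002]
contact_force: [0.3, -0.2, 0.1]
opening: 0.35
time: 3.1
eef_pos: [0.5354, 0.2653, 0.2076]
tcp_rot: [0.101, 0.995, -0.0, -0.001]
contact_force: [-0.1, 0.9, -0.8]
opening: 0.349
t 3.1 yaw 168.36 tcp [0.5354 0.2653 0.2076]
shift now-axes cm [0.04 0.06 7.76] target-axes cm [0.05 0.06 7.76] turn [-0.02 -0.09 -0.14]
F [-0.15  0.91 -0.82] Tq [0.103 0.013 0.007] open 0.349 q6 -1.078
```

```bash
python3 -m crank '[[0.3,0.04,0.06,3,0,0,0],[0.3,0,0,3,0,0,0],[0.3,0,0,1.8,0,0,0],[0.3,0,0,0,0,0,0]]'
python3 - <<'E'
from h import *
C={n:read_camera(n) for n in("scene","top")}
a=C["scene"]["color"][200:350,330:510,::-1];b=C["top"]["color"][140:290,110:290,::-1]
cv2.imwrite("pics/ap.png",np.hstack([cv2.resize(q,(396,330),interpolation=2) for q in(a,b)]))
E
python3 d.py .535 .266 .064 168.5
```

```text
time: 3.5
eef_pos: [0.5323, 0.2678, 0.1277]
tcp_rot: [0.099, 0.995, -0.001, -0.003]
contact_force: [-0.2, -0.2, -0.1]
opening: 0.355
t 3.6 yaw 168.59 tcp [0.5348 0.2682 0.1313]
shift now-axes cm [-0.05 -0.21  6.73] target-axes cm [-0.06 -0.21  6.73] turn [0.04 0.05 0.09]
F [-0.55  0.14  1.07] Tq [ 0.003 -0.002  0.043] open 0.351 q6 -1.077
```

View pics/ap.png

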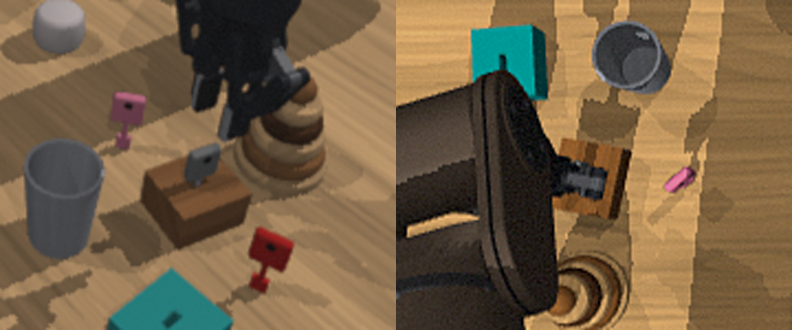

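The picture shows the open fingers above the grey bow at crop (200,165), straddling it. The pink and red keys are well clear. Going down.

```bash
python3 -m crank '[[0.3,0,-0.1,2.5,0,0,0],[0.3,0,0,2.5,0,0,0],[0.3,0,0,1.6,0,0,0],[0.3,0,0,0,0,0,0],[0.3,0,0,0,0,0,0]]';python3 d.py .535 .266 .064 168.5; python3 -c "
from h import *
c=read_camera('scene')['color'][225:345,350:500,::-1]
cv2.imwrite('pics/ap2.png',cv2.resize(c,(600,480),interpolation=2))";python3 d.py .535 .266 .064 168.5
```

```text
time: 4.1
eef_pos: [0.5355, 0.2664, 0.0655]
tcp_rot: [0.1, 0.995, 0.0, 0.001]
contact_force: [0.4, -0.3, 1.3]
opening: 0.352
t 4.1 yaw 168.51 tcp [0.5355 0.2664 0.0655]
shift now-axes cm [ 0.04 -0.05  0.15] target-axes cm [ 0.04 -0.05  0.15] turn [0.05 0.08 0.01]
F [ 0.41 -0.32  1.27] Tq [-0.003 -0.018 -0.024] open 0.352 q6 -1.078
t 4.15 yaw 168.51 tcp [0.536  0.2665 0.0661]
shift now-axes cm [ 0.08 -0.07  0.21] target-axes cm [ 0.08 -0.07  0.21] turn [0.08 0.15 0.01]
F [0.85 0.08 0.11] Tq [-0.021 -0.009  0.035] open 0.348 q6 -1.078
```

View pics/ap2.png

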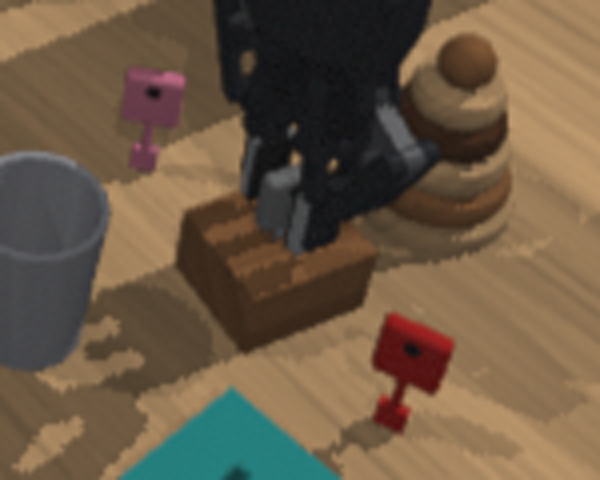

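Bow at crop (280,195), between the two pads. Closing the gripper.

```bash
python3 -m crank '[[1,0,0,0,0,0,0],[1,0,0,0,0,0,0],[1,0,0,0,0,0,0],[1,0,0,0,0,0,0],[1,0,0,0,0,0,0]]' 70;python3 d.py .535 .266 .16 168.5
```

```text
time: 4.65
eef_pos: [0.5359, 0.2663, 0.066]
tcp_rot: [0.1, 0.995, 0.001, 0.001]
contact_force: [-0.3, 0.0, 6.2]
opening: 0.105
t 4.65 yaw 168.49 tcp [0.5359 0.2663 0.066 ]
shift now-axes cm [ 0.06 -0.03 -9.4 ] target-axes cm [ 0.09 -0.05 -9.4 ] turn [ 0.08  0.14 -0.01]
F [-0.34  0.05  6.18] Tq [0.007 0.101 0.026] open 0.105 q6 -1.078
```

```bash
python3 -m crank '[[1,0,0,-1,0,0,0],[1,0,0,-1.5,0,0,0],[1,0,0,-2,0,0,0],[1,0,0,-2.5,0,0,0],[1,0,0,-3,0,0,0]]' ; python3 -m crank '[[1,0,0,-3,0,0,0],[1,0,0,-2,0,0,0],[1,0,0,0,0,0,0]]'; python3 -c "
from h import *
C={n:read_camera(n) for n in('scene','top')}
s=get_state();print(s['opening'],s['eef_pos'])
c=C['scene']['color'][130:330,300:540,::-1]
cv2.imwrite('pics/lift.png',cv2.resize(c,(720,600),interpolation=2))";python3 d.py .486 -.228 .22 194.4
```

```text
time: 5.15
eef_pos: [0.5333, 0.2657, 0.1648]
tcp_rot: [0.1, 0.995, -0.001, -0.002]
contact_force: [-0.6, -0.6, -0.5]
opening: 0.102
time: 5.45
eef_pos: [0.5362, 0.2666, 0.2193]
tcp_rot: [0.1, 0.995, 0.002, 0.003]
contact_force: [0.5, 0.7, 0.2]
opening: 0.106
0.10687230158234841 [0.53426059 0.26592326 0.2144963 ]
t 5.55 yaw 168.49 tcp [0.5343 0.2659 0.2145]
shift now-axes cm [ -5.12 -49.36  -0.55] target-axes cm [ 16.96 -46.64  -0.55] turn [ 1.000e-02 -3.000e-02 -2.591e+01]
F [ 0.61  0.06 -1.48] Tq [ 0.021  0.01  -0.046] open 0.107 q6 -1.078
```

View pics/lift.png

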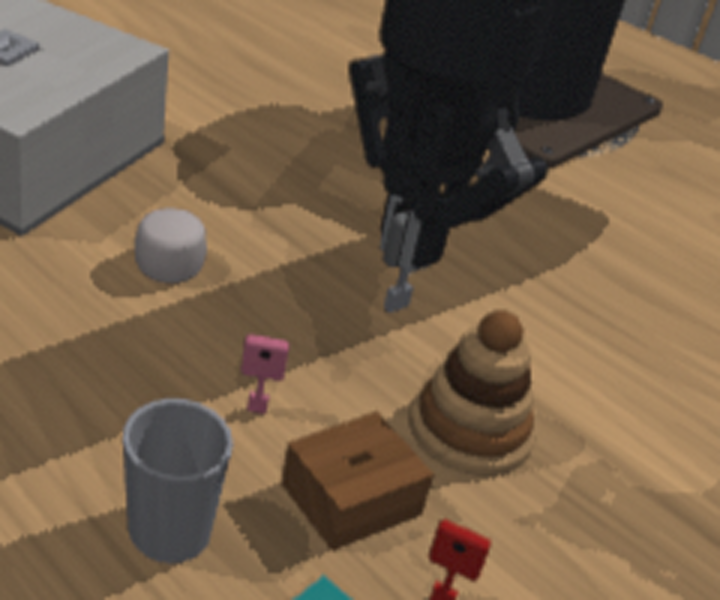

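The key is in the gripper with the bit at crop (398,292), and the block's slot is empty. Turning, then carrying it over.

```bash
python3 -m crank '[[1,0,0,-0.5,0,0,-6.5],[1,0,0,0,0,0,-6.5],[1,0,0,0,0,0,-6.5],[1,0,0,0,0,0,-6.4]]' && python3 -m crank '[[1,1,-2.8,0,0,0,0],[1,1.5,-4.2,0,0,0,0],[1,1.5,-4.2,0,0,0,0],[1,1.5,-4.2,0,0,0,0],[1,1.5,-4.2,0,0,0,0]]' && python3 -m crank '[[1,1.5,-4.2,0,0,0,0],[1,1.5,-4.2,0,0,0,0],[1,1.5,-4.2,0,0,0,0],[1,1.5,-4.2,0,0,0,0],[1,1.5,-4.2,0,0,0,0]]'; python3 d.py .486 -.228 .2 194.4
```

```text
time: 5.95
eef_pos: [0.5333, 0.2656, 0.2166]
tcp_rot: [-0.128, 0.992, -0.0, -0.003]
contact_force: [-0.7, -0.1, 0.1]
opening: 0.102
time: 6.45
eef_pos: [0.5138, 0.0574, 0.2169]
tcp_rot: [-0.125, 0.992, 0.001, -0.002]
contact_force: [0.0, -0.5, -0.3]
opening: 0.108
time: 6.95
eef_pos: [0.4935, -0.1643, 0.217]
tcp_rot: [-0.125, 0.992, 0.002, -0.002]
contact_force: [0.9, -0.2, -1.1]
opening: 0.106
t 6.95 yaw -165.61 tcp [ 0.4935 -0.1643  0.217 ]
shift now-axes cm [ 2.3  -5.99  1.69] target-axes cm [ 2.31 -5.98  1.7 ] turn [ 0.2  -0.18 -0.01]
F [ 0.93 -0.19 -1.05] Tq [0.011 0.007 0.031] open 0.106 q6 -2.339
```

```bash
python3 -m crank '[[1,1.2,-3,0.8,0,0,0],[1,1.1,-3,0.9,0,0,0],[1,0,0,0,0,0,0],[1,0,0,0,0,0,0]]';python3 d.py .486 -.228 .17 194.4
python3 - <<'E'
from h import *
from scipy.spatial.transform import Rotation as R
C={n:read_camera(n) for n in('scene','top')}
p=np.mean([get_state()["eef_pos"]],0); print(p)
for n in C: print(n,[(t,round(d["p"],2),np.round(d["location"],1)) for t in("key","key_bow") for d in place_of(t,n)], "expected tip",proj(C[n],(p-[0,0,.054])[None]).round(1),"bow",proj(C[n],(p-[0,0,.002])[None]).round(1))
c=C['scene']['color'][60:220,230:400,::-1];b=C['top']['color'][160:320,350:520,::-1]
cv2.imwrite('pics/over.png',np.hstack([cv2.resize(q,(398,374),interpolation=2) for q in (c,b)]))
E
python3 d.py .486 -.228 .17 194.4
```

```text
time: 7.35
eef_pos: [0.4866, -0.2268, 0.2001]
tcp_rot: [-0.124, 0.992, 0.002, -0.002]
contact_force: [0.6, 0.1, 0.5]
opening: 0.102
t 7.35 yaw -165.7 tcp [ 0.4866 -0.2268  0.2001]
shift now-axes cm [ 0.08 -0.12  3.01] target-axes cm [ 0.09 -0.1   3.01] turn [ 0.24 -0.16 -0.1 ]
F [0.56 0.1  0.48] Tq [ 0.051 -0.032 -0.007] open 0.102 q6 -2.446
[ 0.48750874 -0.22603558  0.20135556]
scene [('key', 0.67, array([447. , 332.9])), ('key', 0.42, array([303.1, 128.4])), ('key_bow', 0.92, array([454. , 312.3])), ('key_bow', 0.81, array([390.2, 250.8]))] expected tip [[301.1 131. ]] bow [[300.5 112.3]]
top [('key', 0.73, array([454.5, 201.1])), ('key', 0.53, array([243.9, 223.2])), ('key_bow', 0.5, array([150.5, 209.8])), ('key_bow', 0.44, array([234.7, 218.7]))] expected tip [[438.8 239.8]] bow [[447.6 239.8]]
t 7.65 yaw -165.52 tcp [ 0.4881 -0.2262  0.2025]
shift now-axes cm [ 0.25 -0.12  3.25] target-axes cm [ 0.25 -0.12  3.25] turn [-0.    0.01  0.08]
F [0.27 0.79 0.04] Tq [0.023 0.016 0.051] open 0.103 q6 -2.446
```

View pics/over.png

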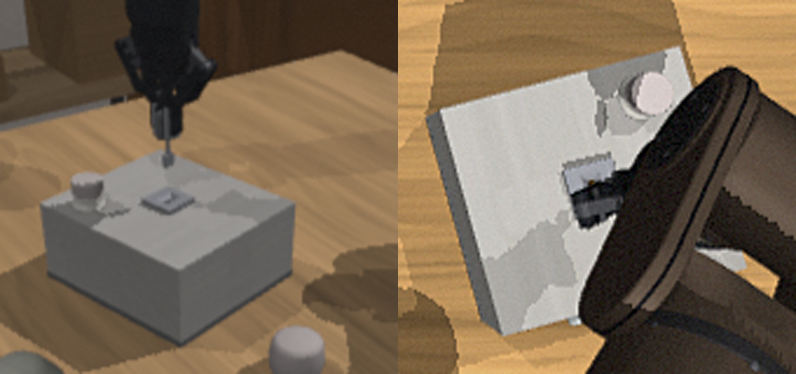

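Key bit at crop (168,158), hanging just above the lock plate (168,203). I'll correct by about 1.5 mm and come down to just above the mouth.

```bash
python3 -m crank '[[1,0.1,-0.1,1.5,0,0,0],[1,0,0,1.5,0,0,0],[1,0,0,0.4,0,0,0],[1,0,0,0,0,0,0],[1,0,0,0,0,0,0]]';python3 d.py .486 -.228 .16 194.4
python3 - <<'E'
from h import *
P=[]
for i in range(2):
    C={n:read_camera(n) for n in('scene','top')}; P.append(get_state()["eef_pos"])
p=np.mean(P,0); print(np.round(P,4))
T=[]
for n,o,w in(("scene",(265,95),70),("top",(395,205),70)):
    s=390/w; im=cv2.resize(C[n]["color"][o[1]:o[1]+70,o[0]:o[0]+70,::-1],(390,390),interpolation=cv2.INTER_CUBIC).copy()
    B=box(p[0],p[1],np.radians(14.4),.014,.005,p[2]-.054,p[2]-.038); H=box(.486,-.228,np.radians(14.4),.0155,.0065,.106,.106)
    for Q,col in((B,(0,0,255)),(H,(0,255,0))):
        u=((proj(C[n],Q)+.5-np.array(o))*s).astype(int)
        for a,b in((0,1),(1,2),(2,3),(3,0),(4,5),(5,6),(6,7),(7,4),(0,4),(1,5),(2,6),(3,7)): cv2.line(im,tuple(map(int,u[a])),tuple(map(int,u[b])),col,1)
    T.append(im)
cv2.imwrite("pics/ov2.png",np.hstack(T))
E
```

```text
time: 8.15
eef_pos: [0.4871, -0.2284, 0.1681]
tcp_rot: [-0.125, 0.992, 0.0, -0.0]
contact_force: [-0.7, -0.0, -0.2]
opening: 0.1
t 8.15 yaw -165.61 tcp [ 0.4871 -0.2284  0.1681]
shift now-axes cm [0.1  0.07 0.81] target-axes cm [0.1  0.07 0.81] turn [ 0.02 -0.02 -0.01]
F [-0.65 -0.01 -0.2 ] Tq [-0.065  0.041  0.035] open 0.1 q6 -2.449
[[ 0.4875 -0.2287  0.1688]
 [ 0.4875 -0.2287  0.169 ]]
```

View pics/ov2.png

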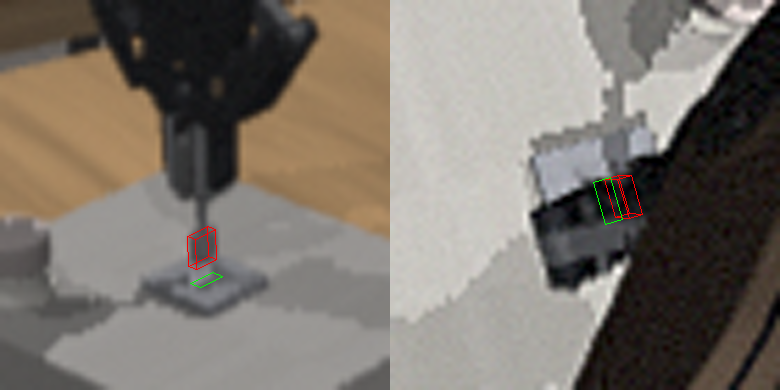

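```bash
python3 -m crank '[[1,0.15,0.05,0.4,0,0,0],[1,0,0,0.4,0,0,0],[1,0,0,0.4,0,0,0],[1,0,0,0.2,0,0,0],[1,0,0,0,0,0,0]]';python3 d.py .486 -.228 .132 194.4
```

```text
time: 8.85
eef_pos: [0.4856, -0.2282, 0.154]
tcp_rot: [-0.125, 0.992, 0.0, 0.0]
contact_force: [-0.6, -0.1, -0.5]
opening: 0.103
t 8.85 yaw -165.62 tcp [ 0.4856 -0.2282  0.154 ]
shift now-axes cm [-0.04  0.01  2.2 ] target-axes cm [-0.04  0.01  2.2 ] turn [ 0.03  0.01 -0.02]
F [-0.62 -0.1  -0.5 ] Tq [-0.004 -0.051 -0.027] open 0.103 q6 -2.451
```

```bash
python3 -m crank '[[1,0,0,0.3,0,0,0],[1,0,0,0.3,0,0,0],[1,0,0,0.2,0,0,0],[1,0,0,0,0,0,0]]';python3 d.py .486 -.228 .132 194.4;  python3 -m crank '[[1,0,0,0.1,0,0,0],[1,0,0,0.1,0,0,0],[1,0,0,0,0,0,0]]';python3 d.py .486 -.228 .132 194.4
```

```text
time: 9.25
eef_pos: [0.4861, -0.2283, 0.1463]
tcp_rot: [-0.125, 0.992, -0.0, 0.001]
contact_force: [3.7, -0.4, -0.6]
opening: 0.106
t 9.25 yaw -165.62 tcp [ 0.4861 -0.2283  0.1463]
shift now-axes cm [0.01 0.04 1.43] target-axes cm [0.01 0.04 1.43] turn [-0.04  0.09 -0.02]
F [ 3.74 -0.41 -0.6 ] Tq [ 0.055 -0.711  0.053] open 0.106 q6 -2.451
time: 9.55
eef_pos: [0.4862, -0.2285, 0.1447]
tcp_rot: [-0.125, 0.992, -0.0, 0.001]
contact_force: [3.3, 0.9, 2.0]
opening: 0.105
t 9.55 yaw -165.62 tcp [ 0.4862 -0.2285  0.1447]
shift now-axes cm [0.01 0.05 1.27] target-axes cm [0.   0.05 1.27] turn [-0.05  0.08 -0.02]
F [3.33 0.9  1.96] Tq [ 0.159 -0.777 -0.02 ] open 0.105 q6 -2.451
```

```bash
python3 -m crank '[[1,0,0,0.2,0,0,0],[1,-0.3,0,0,0,0,0],[1,0.3,0,0,0,0,0],[1,0.2,0,0,0,0,0],[1,-0.3,0,0,0,0,0]]';python3 d.py .486 -.228 .132 194.4;  python3 -m crank '[[1,0,0,0.1,0,0,0],[1,0.2,0,0,0,0,0],[1,0,0,0,0,0,0]]';python3 d.py .486 -.228 .132 194.4
```

```text
time: 10.05
eef_pos: [0.4866, -0.2281, 0.1423]
tcp_rot: [-0.125, 0.992, -0.0, 0.0]
contact_force: [0.8, -1.2, 2.5]
opening: 0.105
t 10.05 yaw -165.61 tcp [ 0.4866 -0.2281  0.1423]
shift now-axes cm [0.05 0.02 1.03] target-axes cm [0.05 0.02 1.03] turn [-0.02  0.04 -0.01]
F [ 0.79 -1.24  2.48] Tq [-0.087 -0.115  0.011] open 0.105 q6 -2.449
time: 10.35
eef_pos: [0.4857, -0.2281, 0.141]
tcp_rot: [-0.125, 0.992, 0.0, 0.002]
contact_force: [8.3, 1.3, -2.1]
opening: 0.105
t 10.35 yaw -165.69 tcp [ 0.4857 -0.2281  0.141 ]
shift now-axes cm [-0.02  0.01  0.9 ] target-axes cm [-0.03  0.01  0.9 ] turn [-0.02  0.27 -0.09]
F [ 8.28  1.28 -2.13] Tq [ 0.354 -1.551 -0.035] open 0.105 q6 -2.452
```

```bash
python3 -m crank '[[1,-0.2,0,0.1,0,0,0],[1,-0.3,0,0.1,0,0,0],[1,0.3,0,0,0,0,0],[1,-0.3,0,0.1,0,0,0],[1,0.3,0,0,0,0,0]]';python3 d.py .486 -.228 .132 194.4
```

```text
time: 10.85
eef_pos: [0.4863, -0.2279, 0.1379]
tcp_rot: [-0.125, 0.992, 0.0, -0.0]
contact_force: [3.9, 0.4, -1.1]
opening: 0.104
t 10.85 yaw -165.61 tcp [ 0.4863 -0.2279  0.1379]
shift now-axes cm [ 0.03 -0.    0.59] target-axes cm [ 0.03 -0.    0.59] turn [ 0.04 -0.04 -0.01]
F [ 3.88  0.36 -1.08] Tq [ 0.165 -0.635 -0.039] open 0.104 q6 -2.449
```

```bash
python3 -m crank '[[1,-0.05,0,0.2,0,0,0],[1,0,0,0.2,0,0,0],[1,0,0,0.2,0,0,0],[1,0,0,0.1,0,0,0],[1,0,0,0,0,0,0]]';python3 d.py .486 -.228 .132 194.4
```

```text
time: 11.35
eef_pos: [0.4869, -0.228, 0.1319]
tcp_rot: [-0.125, 0.992, 0.0, -0.001]
contact_force: [-2.3, 0.6, 5.2]
opening: 0.105
t 11.35 yaw -165.59 tcp [ 0.4869 -0.228   0.1319]
shift now-axes cm [ 0.08  0.02 -0.01] target-axes cm [ 0.08  0.02 -0.01] turn [ 0.02 -0.06  0.01]
F [-2.32  0.57  5.25] Tq [0.075 0.494 0.028] open 0.105 q6 -2.449
```

The key is home: tip about 28 mm down with 5 N of floor reaction. Now turning clockwise, which is +wz.

```bash
python3 -m crank '[[1,0.05,0,0.1,0,0,0],[1,0,0,0,0,0,6],[1,0,0,0,0,0,6],[1,0,0,0,0,0,6],[1,0,0,0,0,0,6]]';python3 d.py .486 -.228 .132 94; python3 -m crank '[[1,0,0,0,0,0,6],[1,0,0,0,0,0,6],[1,0,0,0,0,0,6],[1,0,0,0,0,0,6],[1,0,0,0,0,0,0]]';python3 d.py .486 -.228 .132 94
```

```text
time: 11.85
eef_pos: [0.487, -0.2283, 0.1319]
tcp_rot: [0.086, 0.996, -0.0, 0.0]
contact_force: [-2.0, 0.8, 8.5]
opening: 0.106
t 11.85 yaw 170.19 tcp [ 0.487  -0.2283  0.1319]
shift now-axes cm [ 0.1   0.01 -0.01] target-axes cm [ 0.04 -0.1  -0.01] turn [-1.000e-02  4.000e-02  7.619e+01]
F [-1.97  0.8   8.5 ] Tq [0.24  0.474 0.128] open 0.106 q6 -2.026
time: 12.35
eef_pos: [0.4869, -0.2284, 0.1319]
tcp_rot: [0.29, 0.957, -0.0, 0.0]
contact_force: [-2.0, 1.2, 7.1]
opening: 0.106
t 12.35 yaw 146.34 tcp [ 0.4869 -0.2284  0.1319]
shift now-axes cm [ 0.1  -0.02 -0.01] target-axes cm [ 0.05 -0.09 -0.01] turn [-1.000e-02  5.000e-02  5.234e+01]
F [-2.01  1.24  7.1 ] Tq [0.184 0.498 0.062] open 0.106 q6 -1.61
```

```bash
python3 -m crank '[[1,0,0,0,0,0,6],[1,0,0,0,0,0,6],[1,0,0,0,0,0,6],[1,0,0,0,0,0,6],[1,0,0,0,0,0,6]]';python3 d.py .486 -.228 .132 94; python3 -m crank '[[1,0,0,0,0,0,6],[1,0,0,0,0,0,6],[1,0,0,0,0,0,0],[1,0,0,0,0,0,0]]';python3 d.py .486 -.228 .132 94;python3 -m crank '[[1,0,0,0,0,0,5],[1,0,0,0,0,0,5],[1,0,0,0,0,0,0],[1,0,0,0,0,0,0]]';python3 d.py .486 -.228 .132 94
```

```text
time: 12.85
eef_pos: [0.4868, -0.2285, 0.1318]
tcp_rot: [0.528, 0.849, -0.0, 0.0]
contact_force: [-1.7, 0.7, 6.7]
opening: 0.108
t 12.85 yaw 116.22 tcp [ 0.4868 -0.2285  0.1318]
shift now-axes cm [ 0.08 -0.06 -0.02] target-axes cm [ 0.05 -0.08 -0.02] turn [-2.000e-02  5.000e-02  2.222e+01]
F [-1.72  0.68  6.68] Tq [0.115 0.569 0.17 ] open 0.108 q6 -1.084
time: 13.25
eef_pos: [0.4868, -0.2285, 0.1318]
tcp_rot: [0.613, 0.79, -0.0, 0.0]
contact_force: [-2.2, 0.1, 7.7]
opening: 0.104
t 13.25 yaw 104.45 tcp [ 0.4868 -0.2285  0.1318]
shift now-axes cm [ 0.07 -0.07 -0.02] target-axes cm [ 0.05 -0.08 -0.02] turn [-0.02  0.05 10.45]
F [-2.25  0.05  7.66] Tq [0.204 0.597 0.127] open 0.104 q6 -0.879
time: 13.65
eef_pos: [0.4868, -0.2285, 0.1318]
tcp_rot: [0.679, 0.734, -0.0, 0.0]
contact_force: [-2.6, -0.6, 7.9]
opening: 0.101
t 13.65 yaw 94.46 tcp [ 0.4868 -0.2285  0.1318]
shift now-axes cm [ 0.05 -0.08 -0.02] target-axes cm [ 0.05 -0.08 -0.02] turn [-0.02  0.05  0.46]
F [-2.62 -0.57  7.86] Tq [0.169 0.641 0.168] open 0.101 q6 -0.704
```

```bash
python3 -m crank '[[1,0,0,0,0,0,3],[1,0,0,0,0,0,0]]' 90;python3 d.py .486 -.228 .132 94 | tail -1;python3 -m crank '[[1,0,0,0,0,0,3],[1,0,0,0,0,0,0]]' |head -1;python3 d.py .486 -.228 .132 94;python3 -m crank '[[1,0,0,0,0,0,0]]' |head -1;python3 d.py .486 -.228 .132 94|tail -1
```

```text
time: 13.85
eef_pos: [0.4868, -0.2285, 0.1319]
tcp_rot: [0.698, 0.716, -0.001, 0.0]
contact_force: [-3.7, 1.0, 7.8]
opening: 0.105
F [-3.68  1.02  7.81] Tq [0.22  0.601 0.341] open 0.105 q6 -0.652
time: 14.05
t 14.05 yaw 88.49 tcp [ 0.4867 -0.2282  0.1319]
shift now-axes cm [ 0.02 -0.07 -0.01] target-axes cm [ 0.03 -0.07 -0.01] turn [-0.05  0.03 -5.51]
F [-4.36  1.51  9.26] Tq [0.336 0.667 0.417] open 0.103 q6 -0.6
time: 14.15
F [-3.44  2.    8.36] Tq [0.299 0.634 0.4  ] open 0.102 q6 -0.601
```

The torque jumped from 0.17 to 0.40 N m at 103–106° of hand turn, so the stop is felt. One last look before handing in.

```bash
python3 - <<'E'
from h import *
C={n:read_camera(n) for n in('scene','top')}
c=C['scene']['color'][80:200,230:390,::-1];b=C['top']['color'][:,:,::-1]
cv2.imwrite('pics/end.png',np.hstack([cv2.resize(c,(400,300),interpolation=2),cv2.resize(b,(400,300))[:300]]))
E
python3 d.py .486 -.228 .132 88.5
```

```text
t 14.25 yaw 88.53 tcp [ 0.4867 -0.2282  0.1319]
shift now-axes cm [ 0.02 -0.07 -0.01] target-axes cm [ 0.02 -0.07 -0.01] turn [-0.05  0.03  0.03]
F [-3.4   1.46  7.95] Tq [0.335 0.613 0.404] open 0.101 q6 -0.601
```

View pics/end.png

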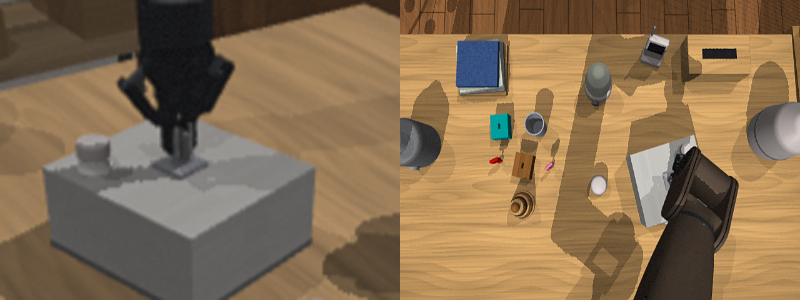

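The picture shows the gripper holding the bow just above the lock plate at crop (180,160). The cream jar at (93,155) and the other things stand where they were. Handing in.

```bash
python3 -c "
from plant import *
print(sign_off()); s=get_state(); print(s['time'],s['eef_pos'],s['contact_force'],s['wrist_torque'],s['opening'])"
```

```text
the job is handed in; nothing more can be done
None
the job is handed in; nothing more can be done
```

I took the grey key from the brown wooden block, pushed it home in the safe's lock and turned it clockwise until I felt the stop. I handed in at about 14 s with the gripper still holding it turned; the sign-off gives no verdict.

- **Insertion:** sideways wiggling took it past both pins. The tip is about 28 mm below the keyhole mouth, worked out from the hand's height, and the lock floor pushes back with about 8 N.
- **Turn:** the hand turned about 106°. The wrist torque jumped from 0.17 to 0.40 N m over the last 6°, which I took as the stop. The lock's own angle could not be read, and the gripper hid the key, so this rests on the torque jump.
- **Grip:** the gripper is closed on the bow at 90 N. The hand is within about 1 mm of the measured keyhole position.
- **Other things:** they looked unmoved in the last pictures, judged by eye only. No check failed or disagreed.

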